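Nest the upside-down pot lids

TASK

The three steel pot lids lie upside down on their knobs. Nest them for storage as they lie, still upside down: the medium lid inside the large one and the small lid inside the medium one, each sitting level with its knob down on the middle of the lid beneath. Leave the large lid where it stands, and set the other lids down rather than dropping them.

Things in the scene. Friction and masses are not known exactly. Their poses are not given: they have to be found in the camera images.
- lid_large_center (a point): Large steel pot lid, upside down on its flat black knob (60 mm wide); outer diameter 200 mm, height 58 mm, about 0.4 kg. Point on its axis half-way up, 29 mm below the rim's top; z up, round. Rim: upright band 8 mm thick, 16 mm tall, to pinch anywhere from above, one finger inside, one outside; inner diameter 184 mm. Its flat inner floor (100 mm wide) is 18 mm above the knob's underside.
- lid_medium_center (a point): Medium steel pot lid, upside down on its flat black knob (48 mm wide); outer diameter 140 mm, height 54 mm, about 0.11 kg. Point on its axis half-way up, 27 mm below the rim's top; z up, round. Rim: upright band 8 mm thick, 16 mm tall, to pinch anywhere from above, one finger inside, one outside; inner diameter 124 mm. Its flat inner floor (76 mm wide) is 18 mm above the knob's underside.
- lid_small_center (a point): Small steel pot lid, upside down on its flat black knob (36 mm wide); outer diameter 84 mm, height 50 mm, about 0.06 kg. Point on its axis half-way up, 25 mm below the rim's top; z up, round. Rim: upright band 8 mm thick, 16 mm tall, to pinch anywhere from above, one finger inside, one outside; inner diameter 68 mm. 
Things that resemble listed ones, but are neither listed nor needed, are in the scene too. Leave any green look-alike of the part that bears lid_small_center alone.

How it is judged (in metres and radians):
At the end, for the whole second after the job is handed in: Lids upside down and level within 10 degrees, medium axis within 20 mm of large, small within 20 mm of medium, each knob on the floor beneath (centre 10 to 22 mm above the next centre; seated is 16), large lid within 40 mm of its start, lids at rest (horizontal distance between lid_medium_center and lid_large_center below 0.02 m and horizontal distance between lid_small_center and lid_medium_center below 0.02 m and z of lid_medium_center in the frame of lid_large_center between 0.01 and 0.022 m and z of lid_small_center in the frame of lid_medium_center between 0.01 and 0.022 m and angle between each of lid_large_center, lid_medium_center, lid_small_center's own z axis and vertical below 0.175 rad and distance of lid_large_center from where it was at the start of the episode below 0.04 m and linear speed of each of lid_medium, lid_small below 0.02 m/s); the robot touches nothing.
It fails at once if the medium lid is dropped (falls freely faster than 0.7 m/s) (linear speed of lid_medium above 0.7 m/s and contact force between the fingers and lid_medium below 0.1 N).
It fails at once if the small lid is dropped (falls freely faster than 0.7 m/s) (linear speed of lid_small above 0.7 m/s and contact force between the fingers and lid_small below 0.1 N).
It also fails if it takes over 64 s, if anything falls off the work surface, if the arm or the gripper's body presses on something with over 40 N, if the wrist force passes 120 N, or if a joint passes its speed limit or range.

ROBOT

A 6-joint arm with a two-finger parallel gripper is mounted at the origin on a cart in front of the work surface, level with it; the furniture and walls round the work are solid. World frame = base frame: x ahead of the robot, y to its left, z up, the work surface at z = 0. Lengths are in m, angles in degrees, forces in N, time in s.
With the tool pointing down it reaches from about 0.3 to 0.75 m from the base axis. Payload 8.5 kg.
Tool frame: the origin (TCP) lies midway between the tips of the shut fingers; the grasp point (between the pads) lies 19 mm behind it (env.tcp_to_grasp is the z of the grasp point in the tool frame, in m); z points along the fingers, y is the line along which they close (so a half turn about z gives the same grasp; the last joint's range is limited). The gripper opens to 85 mm and grips with 20 to 120 N. Pads are 22 mm wide; open, the fingers measure 114 mm over their backs; the gripper's body (76 mm by 85 mm) begins 54 mm behind the grasp point. The pads swing forward as they close: fully open they stand 13 mm farther back than shut.
Start: joints at [59.914, 21.807, 74.336, -0, 83.858, -12.336], TCP at [0.168, 0.524, 0.231] pointing down, gripper open.
Joint ranges: [-178.18, 178.18], [-50.72, 133.34], [12.68, 142.11], [-81.47, 261.47], [9.98, 163.14], [-165.26, 165.26]. Speed limits (degrees/s): [136.94, 136.94, 180, 180, 180, 180].

INTERFACE

Orientations are given as a 3x3 rotation matrix whose columns are the frame's x, y, z axes.
In Python, from rig import env, imaging, job, models gives the robot as it stands. The module is installed in compiled form; this text tells all that it offers.
- The arm moves only by the tool jog_arm, never from a script. Its argument "plan" is text: rows parted by semicolons, each of 7 numbers parted by spaces: the turn, a rotation vector about the tool's x, y, z in degrees, then the shift along the tool's x, y, z in cm, then the closure in counts, from 0 (fully open) to 255 (shut). In form: rx ry rz x y z claw; .... A call has 1 to 10 rows; each row shifts and turns the commanded pose from where the row before left it, along the tool's axes as they then stand; what a row does not reach is not made up. A row lasts 1/12 s, in which the tool goes at most 41.7 mm and 7.16 degrees, less where a joint would pass 70% of its speed; a pose out of reach is approached as far as the arm can. A call with a gripper value outside its range is refused whole. The fingers move at their own pace and stop on an object; "grip_force" is the grip in N (left out, the last holds). Time passes only in rows, so rows that do not move let the fingers close. It gives the time, the measured TCP pose, the force, the opening and the grip force at its end, in the units of the state.
- env.observe(): the state, without advancing time (a new reading comes with each control period).
- imaging.get_image(name): name is "scene" or "top" or "wrist"; returns a dict with "pixels" (420x560x3 uint8, red, green, blue), "depth" (420x560 float32, m along the optical axis (not along the pixel's ray), 0 where there is no reading), "fov_y" (degrees; the focal length in pixels is half the picture's height over the tangent of half this angle, whatever the lens; pixels are square), "cx", "cy" (the principal point, pixels), "world_from_camera" (4x4, takes a point from camera to world coordinates). Camera axes: x right, y down, z forward; pixel columns grow to the right and rows downward; lengths in m; the calibration is good to about 2 mm. A picture is of the moment at which its call begins.
- job.close_job(): hands the job in; it is judged then, once.
Trained networks look in the newest picture that a camera, given by its name, has taken for a name from the list of things; names that differ only in an ending like _2 or _b are one class to them, and where a whole thing is asked for, a point or a joint stands for the part that bears it (a point fixed in the world has none). Each returns a list of dicts, best first, with "confidence" (0 to 1); they miss things now and then, are a little off and sometimes report something else, mostly with a low value. They report only what shows in the picture. A call takes as long as a camera call. They do not tell look-alikes from the thing itself.
- models.outline_of(camera, query): "region" (420x560 bool, what is visible of it) and "bbox" ([centre column, centre row, width, height] in pixels, round what is visible of it).
- models.tip_of(camera, query): "at" ([column, row] in pixels: a listed point, or the origin of a listed thing).
The state is a dict: "time_s": time; "q": joint angles; "qvel": joint speeds; "joint_efforts": joint torques, N m; "position": TCP position; "tool_rot": TCP orientation; "ft_force": force on the tool from outside, world axes, zero at the start; "wrist_torque": the same for the moment, N m; "grip_width": finger opening in m; "gripper_force": force on a finger pad.
Only numpy, scipy, OpenCV 4.12 (cv2) and the standard library are available. Lean on these libraries where they do the work, as an engineer would, in place of code of your own. Each camera call takes 0.05 s, during which the arm holds its last target. There are 200 camera calls.

## Working session

There is one attempt and no reset: what is moved stays moved. The work goes in short steps, Python scripts to look and compute and a tool call to move; the robot and the scene stay as the last step left them, time stands still between calls to the robot, and variables do not carry over. Pictures are saved under pics/ and viewed, at most 10 in all, crops included, and the job is handed in when it is done.

Besides the shell and the picture viewer there is one more tool, called after "Request:" as name(argument=value, ...) on one line, values as JSON. jog_arm: Moves the arm, as the interface text tells. Its arguments: {"type":"object","properties":{"plan":{"type":"string"},"grip_force":{"type":"number"}},"required":["plan"]}

```bash
mkdir -p pics
cat > h.py <<'E'
from rig import env, imaging, job, models
import numpy as np, cv2
def cloud(im):
    d=im["depth"];H,W=d.shape;f=H/2/np.tan(np.radians(im["fov_y"])/2)
    v,u=np.mgrid[:H,:W]
    P=np.stack([(u-im["cx"])/f*d,(v-im["cy"])/f*d,d],-1)
    T=np.array(im["world_from_camera"]);return P@T[:3,:3].T+T[:3,3]
def save(im,n): cv2.imwrite("pics/"+n+".png",im["pixels"][:,:,::-1])
def circ(x,y):
    A=np.c_[x,y,np.ones_like(x)];s=np.linalg.lstsq(A,x*x+y*y,rcond=None)[0]
    c=s[:2]/2;return c,np.sqrt(s[2]+c@c)
E
python3 - <<'E'
from h import *
o=env.observe();print(o["position"],o["tool_rot"],o["grip_width"],env.tcp_to_grasp)
im=imaging.get_image("top");save(im,"top1");C=cloud(im)
for n in ["large","medium","small"]:
    for r in models.outline_of("top",f"lid_{n}_center"):
        m=r["region"]&(im["depth"]>0);P=C[m];z=np.percentile(P[:,2],98)
        R=P[P[:,2]>z-.008]
        print(n,round(r["confidence"],2),np.round(r["bbox"]),P[:,2].min().round(3),z.round(3),circ(R[:,0],R[:,1]),im["pixels"][m].mean(0).round())
E
```

```text
[0.16752442 0.52354687 0.23072048] [[-9.52382833e-01  3.04903899e-01 -7.43514389e-04]
 [ 3.04904631e-01  9.52382064e-01 -1.25300655e-03]
 [ 3.26063185e-04 -1.42004291e-03 -9.99998939e-01]] 0.08565947420463745 -0.0187
large 0.68 [399. 203.  73.  74.] -0.001 0.059 (array([ 0.45386124, -0.15940039]), np.float64(0.09512964782699955)) [112. 103.  90.]
medium 0.6 [206. 201.  53.  53.] -0.005 0.055 (array([0.47779429, 0.36550168]), np.float64(0.06564600869658956)) [115. 105.  92.]
small 0.86 [154. 191.  31.  32.] -0.001 0.051 (array([0.50454254, 0.52026235]), np.float64(0.03782845643364921)) [51. 92. 43.]
small 0.84 [311. 184.  34.  33.] -0.004 0.052 (array([0.51583452, 0.08087121]), np.float64(0.0379656862242808)) [113. 103.  89.]
small 0.69 [152. 235.  34.  31.] -0.006 0.052 (array([0.38932887, 0.52195501]), np.float64(0.03780880679640038)) [45. 90. 40.]
```

View pics/top1.png

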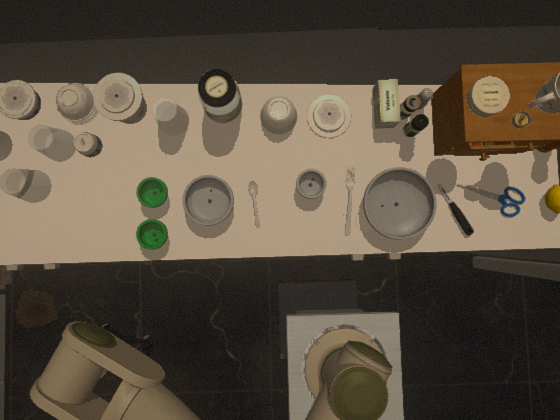

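The picture shows the large lid at (399,203) and the medium lid at (206,201). Three things could be the small lid: green (152,193), green (152,235) and steel (311,184). I choose the steel one at (311,184) and check it in a crop.

Run:
```python
from h import *
a=cv2.imread("pics/top1.png")[150:250,120:440]
cv2.imwrite("pics/crop1.png",cv2.resize(a,None,fx=2.5,fy=2.5,interpolation=cv2.INTER_CUBIC))
```

```text
(no output)
```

View pics/crop1.png

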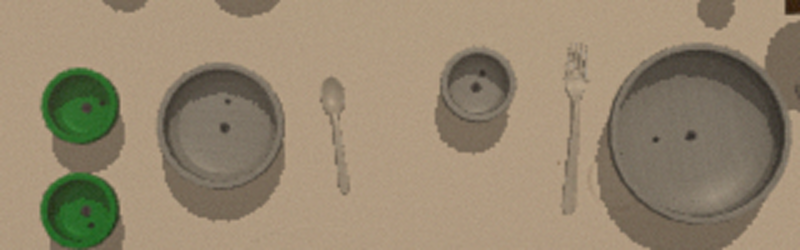

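Request:
jog_arm(plan="0 0 0 -3.4 -1.2 0 110; 0 0 0 -3.4 -1.2 0 110; 0 0 0 -3.4 -1.2 0 110; 0 0 0 -3.4 -1.2 0 110; 0 0 0 -3.4 -1.2 0 110; 0 0 0 -3.4 -1.2 0 110; 0 0 0 -3.4 -1.2 0 110; 0 0 0 -3.4 -1.2 0 110; 0 0 0 -3.6 -1.3 0 110; 0 0 0 -3.6 -1.3 0 110", grip_force=60)

```text
time_s: 1.03
position: [0.4593, 0.3013, 0.2313]
tool_rot: [[-0.952, 0.305, -0.0], [0.305, 0.952, -0.0], [0.0, -0.0, -1.0]]
ft_force: [0.8, 0.8, 0.3]
grip_width: 0.0485
gripper_force: 0.0
```

The crop shows the two green look-alikes at the left (80,105 and 80,211). The steel small lid is at (478,85), upside down on its knob, so the choice holds. Next is a closer wrist measurement of the medium lid.

```bash
cat >> h.py <<'E'
def wrist(n,guess,z,r,tag):
    im=imaging.get_image("wrist");save(im,tag);C=cloud(im)
    d=np.hypot(C[...,0]-guess[0],C[...,1]-guess[1])
    m=(im["depth"]>0)&(abs(C[...,2]-z)<.006)&(abs(d-r)<.02);P=C[m]
    for _ in range(3):
        c,R=circ(P[:,0],P[:,1]);e=abs(np.hypot(P[:,0]-c[0],P[:,1]-c[1])-r);P=P[e<.007]
    a=np.degrees(np.arctan2(P[:,1]-c[1],P[:,0]-c[0]))
    print(n,c.round(4),R.round(4),len(P),"z",np.percentile(P[:,2],[5,50,95]).round(4),"arc bins",np.histogram(a,8,(-180,180))[0])
    return c
E
python3 - <<'E'
from h import *
o=env.observe();c=wrist("medium",(.478,.3655),.054,.066,"w1")
R=np.array(o["tool_rot"]);y=R[:,1];g=np.r_[c,.054]-.066*np.r_[y[:2],0]
print("move cm tool",(R.T@(g-o["position"])*100).round(2))
E
```

```text
medium [0.4776 0.3672] 0.0653 2944 z [0.05   0.0533 0.0546] arc bins [389 341 318 332 369 396 399 400]
move cm tool [ 0.26  0.23 17.73]
```

View pics/w1.png

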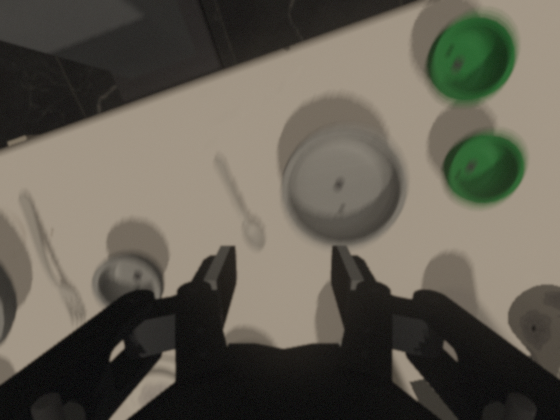

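The wrist view shows the medium lid whole at (343,187), with the fingers open beside its rim line. The circle fit has full-arc support and agrees with the top view to 2 mm. I lower the fingers over the rim and close.

Request:
jog_arm(plan="0 0 0 0.26 0.23 3 110; 0 0 0 0 0 4 110; 0 0 0 0 0 4 110; 0 0 0 0 0 3.5 110; 0 0 0 0 0 2.5 110; 0 0 0 0 0 1.5 110; 0 0 0 0 0 0.8 110; 0 0 0 0 0 0 110; 0 0 0 0 0 0 170; 0 0 0 0 0 0 200")

```text
time_s: 1.92
position: [0.457, 0.306, 0.0395]
tool_rot: [[-0.952, 0.305, 0.002], [0.305, 0.952, 0.001], [-0.002, 0.001, -1.0]]
ft_force: [-0.2, -0.6, 0.5]
grip_width: 0.0254
gripper_force: 0.0
```

Request:
jog_arm(plan="0 0 0 0 0 0 255; 0 0 0 0 0 0 255; 0 0 0 0 0 0 255; 0 0 0 0 0 0 255; 0 0 0 0 0 0 255; 0 0 0 0 0 0 255")

```text
time_s: 2.42
position: [0.4565, 0.3055, 0.0388]
tool_rot: [[-0.952, 0.305, 0.001], [0.305, 0.952, -0.0], [-0.001, -0.0, -1.0]]
ft_force: [-1.3, -2.5, 6.4]
grip_width: 0.0067
gripper_force: 56.4
```

Request:
jog_arm(plan="0 0 0 0 0 -0.5 255; 0 0 0 0 0 -1.5 255; 0 0 0 0 0 -2 255; 0 0 0 0 0 -2 255; 0 0 0 0 0 -2 255; 0 0 0 0 0 -2 255; 0 0 0 0 0 -2 255; 0 0 0 0 0 -1 255; 0 0 0 0 0 0 255; 0 0 0 0 0 0 255")

```text
time_s: 3.25
position: [0.4561, 0.3057, 0.1678]
tool_rot: [[-0.952, 0.305, -0.0], [0.305, 0.952, -0.0], [0.0, -0.0, -1.0]]
ft_force: [0.8, 0.6, -1.4]
grip_width: 0.007
gripper_force: 56.0
```

Run:
```python
from h import *
o=env.observe();R=np.array(o["tool_rot"]);t=np.array(o["position"])
g=t[:2]+.066*R[:2,1]
c=wrist("held",g,t[2]+.016,.066,"w2")
im=imaging.get_image("wrist");C=cloud(im);d=np.hypot(*(C[...,:2]-c).transpose(2,0,1))
m=(abs(d-.066)<.005)&(abs(C[...,2]-t[2]-.016)<.03);P=C[m];Q=P-np.r_[c,0]
A=np.c_[Q[:,:2],np.ones(len(Q))];s=np.linalg.lstsq(A,P[:,2],rcond=None)[0];print("plane",s.round(3),len(P))
print("offset in tool",(R.T@(np.r_[c,t[2]]-t)).round(4),t)
im=imaging.get_image("top");C=cloud(im)
m=(abs(C[...,2]-.058)<.006)&(np.hypot(C[...,0]-.454,C[...,1]+.159)<.115);P=C[m]
L,r=circ(P[:,0],P[:,1]);print("large",L,r,"move",(R.T@np.r_[L-c,0]*100).round(2))
```

```text
held [0.476  0.3673] 0.0652 10571 z [0.1789 0.1813 0.1825] arc bins [2178 1589  151    0  636 1644 2033 2340]
plane [-0.057 -0.095  0.177] 19331
offset in tool [-0.0002  0.0648 -0.    ] [0.45610213 0.30567585 0.1678236 ]
large [ 0.45433456 -0.15981928] 0.09553307176828256 move [-1.400e+01 -5.087e+01  1.000e-02]
```

View pics/w2.png

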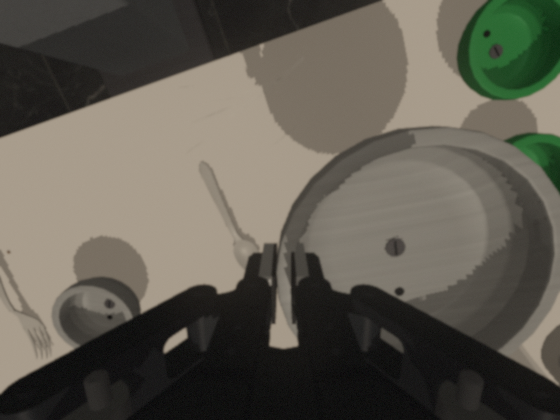

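The picture shows the medium lid held at its rim, about (290,270), clear of everything and level (rim heights spread 3 mm). Now I carry it over the large lid.

Request:
jog_arm(plan="0 0 0 -0.35 -1.27 0 255; 0 0 0 -0.7 -2.54 0 255; 0 0 0 -0.7 -2.54 0 255; 0 0 0 -0.7 -2.54 0 255; 0 0 0 -0.7 -2.54 0 255; 0 0 0 -0.7 -2.54 0 255; 0 0 0 -0.7 -2.54 0 255; 0 0 0 -0.7 -2.54 0 255; 0 0 0 -0.7 -2.54 0 255; 0 0 0 -0.7 -2.54 0 255")

```text
time_s: 4.23
position: [0.4453, 0.0539, 0.1678]
tool_rot: [[-0.952, 0.305, -0.001], [0.305, 0.952, -0.0], [0.001, -0.0, -1.0]]
ft_force: [0.3, -1.0, -0.8]
grip_width: 0.0066
gripper_force: 56.1
```

Request:
jog_arm(plan="0 0 0 -0.7 -2.54 0 255; 0 0 0 -0.7 -2.54 0 255; 0 0 0 -0.7 -2.54 0 255; 0 0 0 -0.7 -2.54 0 255; 0 0 0 -0.7 -2.54 0 255; 0 0 0 -0.7 -2.54 0 255; 0 0 0 -0.7 -2.54 0 255; 0 0 0 -0.7 -2.54 0 255; 0 0 0 -0.7 -2.54 0 255; 0 0 0 -0.7 -2.54 0 255")

```text
time_s: 5.07
position: [0.4344, -0.2091, 0.1678]
tool_rot: [[-0.952, 0.305, -0.001], [0.305, 0.952, 0.001], [0.001, 0.0, -1.0]]
ft_force: [0.2, -0.8, 0.1]
grip_width: 0.0066
gripper_force: 56.1
```

Request:
jog_arm(plan="0 0 0 -0.35 -1.34 0 255; 0 0 0 0 0 0 255; 0 0 0 0 0 0 255; 0 0 0 0 0 0 255")

```text
time_s: 5.4
position: [0.4342, -0.2204, 0.168]
tool_rot: [[-0.953, 0.304, -0.001], [0.304, 0.953, 0.001], [0.001, 0.001, -1.0]]
ft_force: [0.3, 0.2, -1.6]
grip_width: 0.0067
gripper_force: 56.2
```

Run:
```python
from h import *
o=env.observe();R=np.array(o["tool_rot"]);t=np.array(o["position"])
c=wrist("held",t[:2]+.065*R[:2,1],t[2]+.015,.066,"w3")
L=wrist("large",(.4543,-.1598),.058,.096,"w3")
print("move",(R.T@np.r_[L-c,0]*100).round(2),R.round(3),t)
```

```text
held [ 0.4541 -0.1588] 0.0652 10938 z [0.1783 0.1814 0.1827] arc bins [2223 1577  154    0  693 1801 2140 2350]
large [ 0.4536 -0.1598] 0.0943 3263 z [0.0555 0.0574 0.0586] arc bins [ 913  769  157    0    0    0  401 1023]
move [ 0.02 -0.11 -0.  ] [[-0.953  0.304 -0.001]
 [ 0.304  0.953  0.001]
 [ 0.001  0.001 -1.   ]] [ 0.43424742 -0.22041998  0.16804915]
```

View pics/w3.png

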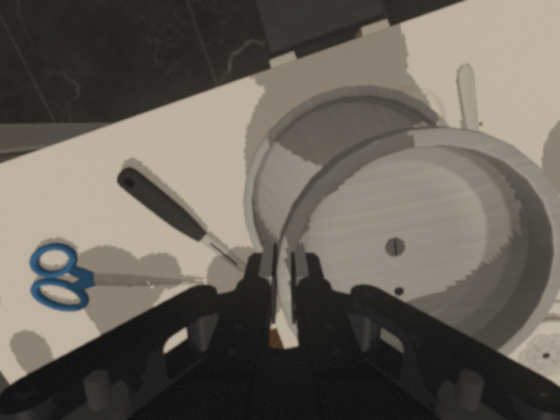

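The picture shows the medium lid (rim about (420,245)) over the large one (rim edge about (260,190)), with axes 1 mm apart. I lower it, with seating expected at TCP z = 0.057.

Request:
jog_arm(plan="0 0 0 0 -0.1 1.5 255; 0 0 0 0 0 2.2 255; 0 0 0 0 0 2.2 255; 0 0 0 0 0 2 255; 0 0 0 0 0 1.3 255; 0 0 0 0 0 0.8 255; 0 0 0 0 0 0.4 255; 0 0 0 0 0 0.2 255; 0 0 0 0 0 0.1 255; 0 0 0 0 0 0 255")

```text
time_s: 6.33
position: [0.4346, -0.2225, 0.0619]
tool_rot: [[-0.952, 0.305, 0.001], [0.305, 0.952, -0.001], [-0.001, -0.0, -1.0]]
ft_force: [0.2, 0.1, -1.2]
grip_width: 0.0065
gripper_force: 56.2
```

Request:
jog_arm(plan="0 0 0 0 0 0.1 255; 0 0 0 0 0 0.1 255; 0 0 0 0 0 0.1 255; 0 0 0 0 0 0 255")

```text
time_s: 6.67
position: [0.4342, -0.2224, 0.0583]
tool_rot: [[-0.952, 0.305, 0.0], [0.305, 0.952, -0.0], [-0.0, 0.0, -1.0]]
ft_force: [-0.7, 0.2, -1.7]
grip_width: 0.0069
gripper_force: 56.2
```

Request:
jog_arm(plan="0 0 0 0 0 0.1 255; 0 0 0 0 0 0 255; 0 0 0 0 0 0.05 255; 0 0 0 0 0 0 255; 0 0 0 0 0 0 255")

```text
time_s: 7.08
position: [0.4344, -0.2228, 0.0572]
tool_rot: [[-0.952, 0.305, 0.001], [0.305, 0.952, -0.001], [-0.001, -0.001, -1.0]]
ft_force: [-1.5, -3.1, 4.7]
grip_width: 0.0066
gripper_force: 56.7
```

Request:
jog_arm(plan="0 0 0 0 0 0 225; 0 0 0 0 0 0 212; 0 0 0 0 0 0 205; 0 0 0 0 0 0 205; 0 0 0 0 0 -0.3 205; 0 0 0 0 0 -0.8 205; 0 0 0 0 0 -1.5 190; 0 0 0 0 0 -3 150; 0 0 0 0 0 -3.5 110; 0 0 0 0 0 -3.5 110")

```text
time_s: 7.92
position: [0.4339, -0.222, 0.1848]
tool_rot: [[-0.952, 0.305, -0.0], [0.305, 0.952, 0.001], [0.001, 0.0, -1.0]]
ft_force: [0.4, -0.2, 0.0]
grip_width: 0.0487
gripper_force: 0.0
```

Run:
```python
from h import *
o=env.observe();R=np.array(o["tool_rot"]);t=np.array(o["position"]);print(t,o["ft_force"])
c=wrist("med",(.4545,-.16),.072,.066,"w4")
L=wrist("large",(.4543,-.1598),.058,.096,"w4");print(c-L)
im=imaging.get_image("top");C=cloud(im)
s=np.array([.5158,.0809])
m=(abs(C[...,2]-.05)<.006)&(np.hypot(C[...,0]-s[0],C[...,1]-s[1])<.05);P=C[m]
s,r=circ(P[:,0],P[:,1]);print("small",s,r)
g=np.r_[s,.2]-.038*np.r_[R[:2,1],0];print("move",(R.T@(g-t)*100).round(2))
```

```text
[ 0.43388844 -0.22201472  0.18478554] [ 0.40584291 -0.19708153  0.03353677]
med [ 0.4543 -0.1597] 0.0652 4112 z [0.0679 0.0713 0.0726] arc bins [596 504 473 135 562 609 619 614]
large [ 0.4543 -0.1596] 0.0948 5564 z [0.0537 0.0572 0.0586] arc bins [790 664 607 224 695 813 895 876]
[ 2.50201052e-05 -1.55951069e-04]
small [0.51589429 0.081041  ] 0.03798604819727439
move [ 1.43 27.56 -1.51]
```

View pics/w4.png

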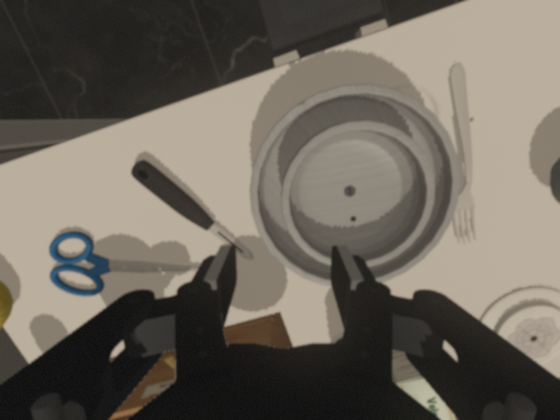

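The picture shows the medium lid seated in the large one, rims concentric round (350,190), with a rim height of 72 mm as expected. Next is the small lid.

Request:
jog_arm(plan="0 0 0 0.14 2.76 0 110; 0 0 0 0.14 2.76 0 110; 0 0 0 0.14 2.76 0 110; 0 0 0 0.14 2.76 0 110; 0 0 0 0.14 2.76 0 110; 0 0 0 0.14 2.76 0 110; 0 0 0 0.14 2.76 0 110; 0 0 0 0.14 2.76 0 110; 0 0 0 0.15 2.74 0 110; 0 0 0 0.16 2.74 0 110")

```text
time_s: 8.9
position: [0.5043, 0.0459, 0.182]
tool_rot: [[-0.952, 0.305, -0.002], [0.305, 0.952, 0.0], [0.002, -0.0, -1.0]]
ft_force: [0.7, -0.1, -0.2]
grip_width: 0.0486
gripper_force: 0.0
```

Request:
jog_arm(plan="0 0 0 0 0 0 110; 0 0 0 0 0 0 110")

```text
time_s: 9.07
position: [0.5042, 0.0455, 0.182]
tool_rot: [[-0.953, 0.303, -0.002], [0.303, 0.953, 0.0], [0.002, -0.0, -1.0]]
ft_force: [-1.0, -0.8, 0.7]
grip_width: 0.0484
gripper_force: 0.0
```

Run:
```python
from h import *
o=env.observe();R=np.array(o["tool_rot"]);t=np.array(o["position"])
c=wrist("small",(.5159,.081),.05,.038,"w5")
g=np.r_[c,.036]-.038*np.r_[R[:2,1],0];print("move",(R.T@(g-t)*100).round(2))
```

```text
small [0.5158 0.0819] 0.0376 2185 z [0.0462 0.0492 0.0505] arc bins [289 251 249 268 280 281 279 288]
move [-0.03  0.03 14.6 ]
```

View pics/w5.png

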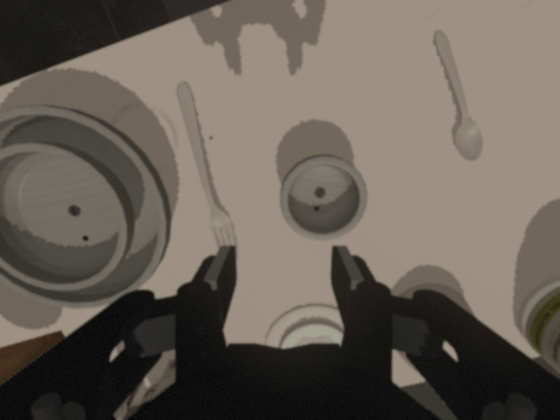

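The picture shows the steel small lid whole at (323,197) beside the finger line, with the nest at the left. I lower the fingers and pinch.

Request:
jog_arm(plan="0 0 0 0 0 2.5 110; 0 0 0 0 0 3.5 110; 0 0 0 0 0 3.5 110; 0 0 0 0 0 2.5 110; 0 0 0 0 0 1.5 110; 0 0 0 0 0 1 110; 0 0 0 0 0 0 110; 0 0 0 0 0 0 170; 0 0 0 0 0 0 200; 0 0 0 0 0 0 230")

```text
time_s: 9.95
position: [0.5051, 0.044, 0.0387]
tool_rot: [[-0.952, 0.305, 0.002], [0.305, 0.952, -0.0], [-0.002, 0.0, -1.0]]
ft_force: [0.4, 1.3, 0.2]
grip_width: 0.0129
gripper_force: 0.3
```

Request:
jog_arm(plan="0 0 0 0 0 0 255; 0 0 0 0 0 0 255; 0 0 0 0 0 0 255; 0 0 0 0 0 0 255; 0 0 0 0 0 0 255")

```text
time_s: 10.37
position: [0.5053, 0.0441, 0.0386]
tool_rot: [[-0.952, 0.305, 0.002], [0.305, 0.952, -0.001], [-0.002, -0.0, -1.0]]
ft_force: [1.0, -2.5, 7.0]
grip_width: 0.0064
gripper_force: 57.1
```

Request:
jog_arm(plan="0 0 0 0 0 -0.5 255; 0 0 0 0 0 -1.5 255; 0 0 0 0 0 -2 255; 0 0 0 0 0 -2 255; 0 0 0 0 0 -2 255; 0 0 0 0 0 -2 255; 0 0 0 0 0 -2 255; 0 0 0 0 0 -1 255; 0 0 0 0 0 0 255; 0 0 0 0 0 0 255")

```text
time_s: 11.2
position: [0.5044, 0.0446, 0.1678]
tool_rot: [[-0.952, 0.305, -0.0], [0.305, 0.952, 0.0], [0.0, 0.0, -1.0]]
ft_force: [-0.2, -0.6, 0.2]
grip_width: 0.0061
gripper_force: 56.6
```

Run:
```python
from h import *
o=env.observe();R=np.array(o["tool_rot"]);t=np.array(o["position"])
c=wrist("small",t[:2]+.038*R[:2,1],t[2]+.014,.038,"w6")
print("move",(R.T@np.r_[np.array([.4543,-.1597])-c,0]*100).round(2))
```

```text
small [0.513  0.0805] 0.0377 5635 z [0.1768 0.1785 0.1801] arc bins [1064  976  142    0  254 1014 1062 1123]
move [ -1.73 -24.67  -0.  ]
```

View pics/w6.png

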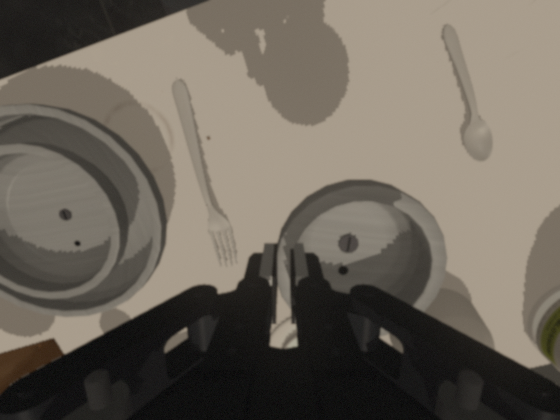

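The picture shows the small lid held level at its rim (280,260), with the nest at (65,215). I carry it over.

Request:
jog_arm(plan="0 0 0 -0.1 -1.4 0 255; 0 0 0 -0.18 -2.5 0 255; 0 0 0 -0.18 -2.6 0 255; 0 0 0 -0.18 -2.6 0 255; 0 0 0 -0.18 -2.6 0 255; 0 0 0 -0.18 -2.6 0 255; 0 0 0 -0.18 -2.6 0 255; 0 0 0 -0.18 -2.6 0 255; 0 0 0 -0.18 -2.6 0 255; 0 0 0 -0.19 -2.57 0 255")

```text
time_s: 12.08
position: [0.445, -0.1966, 0.1666]
tool_rot: [[-0.952, 0.305, -0.002], [0.305, 0.952, 0.002], [0.002, 0.001, -1.0]]
ft_force: [0.7, -0.1, -1.0]
grip_width: 0.0066
gripper_force: 56.6
```

Request:
jog_arm(plan="0 0 0 0 0 0 255; 0 0 0 0 0 0 255; 0 0 0 0 0 0 255")

```text
time_s: 12.33
position: [0.4456, -0.1951, 0.167]
tool_rot: [[-0.952, 0.305, -0.002], [0.305, 0.952, 0.001], [0.002, 0.001, -1.0]]
ft_force: [0.8, 0.2, -0.2]
grip_width: 0.0065
gripper_force: 56.7
```

Run:
```python
from h import *
o=env.observe();R=np.array(o["tool_rot"]);t=np.array(o["position"])
c=wrist("small",t[:2]+.037*R[:2,1],t[2]+.012,.038,"w7")
M=wrist("med",(.4543,-.1597),.072,.066,"w7")
print(t,"move",(R.T@np.r_[np.array([.4543,-.1597])-c,0]*100).round(2))
```

```text
small [ 0.454  -0.1593] 0.0376 5896 z [0.1748 0.1777 0.1791] arc bins [1118  971  149    0  289 1121 1068 1180]
med [ 0.4542 -0.1596] 0.065 2968 z [0.0696 0.0713 0.0726] arc bins [662 593 213   0   0 109 695 696]
[ 0.44561457 -0.19512777  0.16700028] move [-0.04 -0.03 -0.  ]
```

View pics/w7.png

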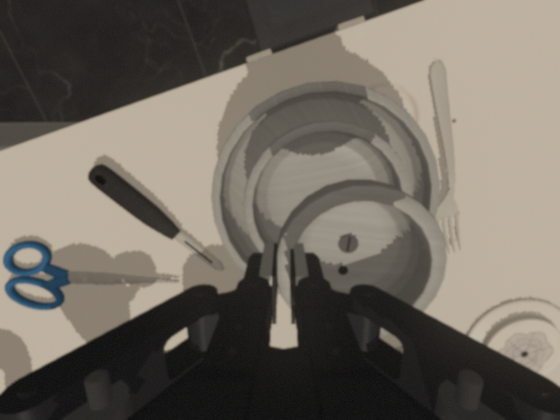

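The picture shows the small lid (345,245) above the medium lid, with axes under 1 mm apart. I lower it to a seating TCP z of about 0.0745.

Request:
jog_arm(plan="0 0 0 0 0 1.5 255; 0 0 0 0 0 2.2 255; 0 0 0 0 0 2 255; 0 0 0 0 0 1.4 255; 0 0 0 0 0 0.8 255; 0 0 0 0 0 0.4 255; 0 0 0 0 0 0.3 255; 0 0 0 0 0 0.2 255; 0 0 0 0 0 0 255; 0 0 0 0 0 0 255")

```text
time_s: 13.27
position: [0.4462, -0.1959, 0.0803]
tool_rot: [[-0.952, 0.305, 0.001], [0.305, 0.952, -0.001], [-0.001, -0.0, -1.0]]
ft_force: [-0.4, 0.1, -0.9]
grip_width: 0.0058
gripper_force: 56.7
```

Request:
jog_arm(plan="0 0 0 0 0 0.1 255; 0 0 0 0 0 0.1 255; 0 0 0 0 0 0 255; 0 0 0 0 0 0 255")

```text
time_s: 13.6
position: [0.446, -0.1958, 0.0779]
tool_rot: [[-0.952, 0.305, 0.0], [0.305, 0.952, -0.0], [-0.0, -0.0, -1.0]]
ft_force: [0.8, 0.2, -1.2]
grip_width: 0.006
gripper_force: 56.7
```

Request:
jog_arm(plan="0 0 0 0 0 0.1 255; 0 0 0 0 0 0.1 255; 0 0 0 0 0 0.1 255; 0 0 0 0 0 0 255; 0 0 0 0 0 0 255")

```text
time_s: 14.02
position: [0.446, -0.1959, 0.0749]
tool_rot: [[-0.952, 0.305, 0.0], [0.305, 0.952, -0.0], [-0.0, -0.0, -1.0]]
ft_force: [-0.0, -0.7, 0.9]
grip_width: 0.0065
gripper_force: 56.8
```

Request:
jog_arm(plan="0 0 0 0 0 0.05 255; 0 0 0 0 0 0.05 255; 0 0 0 0 0 0 255; 0 0 0 0 0 0 255")

```text
time_s: 14.35
position: [0.4461, -0.1964, 0.0745]
tool_rot: [[-0.952, 0.305, 0.001], [0.305, 0.952, -0.001], [-0.001, -0.001, -1.0]]
ft_force: [-3.0, -1.7, 7.4]
grip_width: 0.0064
gripper_force: 57.6
```

Contact at the expected height, so I release and back off.

Request:
jog_arm(plan="0 0 0 0 0 0 225; 0 0 0 0 0 0 212; 0 0 0 0 0 0 205; 0 0 0 0 0 0 205; 0 0 0 0 0 -0.3 205; 0 0 0 0 0 -0.8 205; 0 0 0 0 0 -1.5 190; 0 0 0 0 0 -3 150; 0 0 0 0 0 -3.5 110; 0 0 0 0 0 -3.5 110")

```text
time_s: 15.18
position: [0.4455, -0.1955, 0.2018]
tool_rot: [[-0.952, 0.305, -0.0], [0.305, 0.952, 0.0], [0.001, 0.0, -1.0]]
ft_force: [0.4, 0.3, 0.4]
grip_width: 0.0487
gripper_force: 0.0
```

Run:
```python
from h import *
print(env.observe()["position"],env.observe()["ft_force"])
wrist("small",(.454,-.159),.086,.038,"w8");wrist("med",(.4543,-.16),.072,.066,"w8");wrist("large",(.4543,-.1598),.058,.096,"w8")
```

```text
[ 0.44553914 -0.19546606  0.20182893] [0.43845228 0.29233628 0.39575741]
small [ 0.455  -0.1585] 0.0376 2449 z [0.0823 0.0853 0.0865] arc bins [323 291 282 286 312 311 314 330]
med [ 0.4545 -0.1594] 0.0652 3644 z [0.0683 0.0712 0.0725] arc bins [487 446 418 356 396 497 523 521]
large [ 0.4544 -0.1594] 0.0948 5115 z [0.0538 0.0572 0.0585] arc bins [734 636 573 442 441 700 784 805]
```

View pics/w8.png

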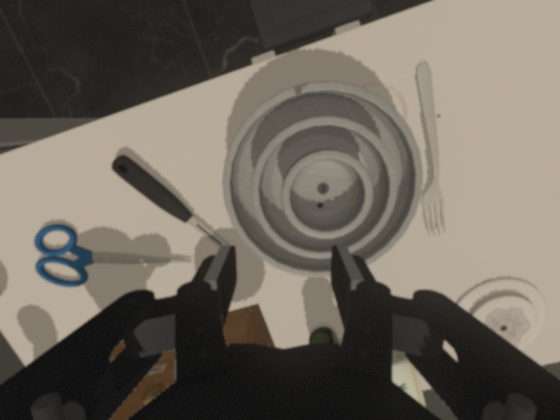

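The picture shows all three lids nested concentrically round (325,190). Rim tops are at 58, 72 and 86 mm, as seated, and the gripper is clear.

```bash
python3 -c "
from rig import job
print(job.close_job())"
```

```text
the job is handed in; nothing more can be done
None
```

The three lids are nested upside down, each knob seated on the floor beneath, with axes within about 1 mm of each other and the large lid within about 1 mm of where it started. I handed the job in at about 15 s, and the hand-in returned no verdict.

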